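# Clamp a wax block in a quick-release hold-down

### The job

Take the green wax block out of the wooden rack and lay it flat on the beech bed of the hold-down, under the clamp foot and home against the back stop. Then, before closing the lever, screw the knurled adjuster nut down until the cam lever would meet firm resistance halfway through its swing, and close the lever fully so the block stays clamped. Leave the jar, the glue bottle, the dish of rings and the steel block where they are.

Things in the scene. Friction and masses are not known exactly. Their poses are not given: they have to be found in the camera images.
- wax_block: Green wax block, 34 (own x) x 62 (own y) x 22 mm, 0.11 kg; origin: centre of its underside. Starts flat in a rack bay, length along the bay, ends 8 mm proud of it: there only its ends (62 mm apart) can be gripped. On the bed its inner end goes under the clamp, so put it down on the bench and take it again across its 34 mm width near the outer end.
- rack: Fixed wooden rack, 90 (x) x 46 (y) x 36 mm; origin: centre of its underside. Two bays run along its y, 37 mm wide, centred at x = -21 and +21 mm, floors at z = 10 mm, dividers up to z = 36 mm, open at both y ends. The wax block lies in one bay, the jar in the other, either way round.
- vial: Small round jar with a cap, 34 mm wide, 34 mm tall, in the other bay of the rack; leave it.
- fixture: Fixed hold-down on a 70 (x) x 188 (y) mm base plate; origin on the bench under the upright draw rod. +y: loading end, -y: lever end. Grey cam housing x +-26, y -68 to 22, up to z = 46 mm. Clamp bar on the rod: 28 mm wide, y -40 to 62 mm, 12 mm thick, top at z 73 to 77 mm at the start. Beyond y = 62 mm the bed is free above; beyond y = 110 mm the bench is free.
- seat (a point): Point on the bed's top (z = 20 mm) where the block's origin lies when seated, 67 mm to the fixture's +y of the rod; fixture's axes; block's length along y. Beech bed: 48 mm wide, y -37 to 35 mm from here. Back stop 14 mm high, face at y -31 mm. Two side guides 9 mm high, 38 mm apart inside, y -31 to -9 mm, flared at their mouths to y -3 mm.
- foot_face (a point): Centre of the underside of the rubber-faced clamp foot (20 mm round) under the clamp bar, 50 mm to the fixture's +y of the rod. With the lever open it starts 6 to 10 mm above the top of a seated block.
- foot (a joint): How far the sprung foot is pushed up into the clamp bar, m: 0 when free, at most 0.006; 10 N per mm. With the nut set right it is pushed in about 3.7 mm once the lever is closed (the rubber face sinks 2 mm too); it must end between 3.0 and 4.8 mm.
- nut_grip (a point): Centre of the round knurled brass adjuster nut, 36 mm across and 18 mm high (9 mm above and below this point), upright axis, on the draw rod. The clamp bar's top lies 18 mm below this point; the rod ends 23 to 28 mm above it. Any grip across the nut from above will do, with the fingertips clear of the bar.
- nut (a joint): Angle of the nut, rad; grows as it turns clockwise seen from above, which lowers the clamp bar and foot 5 mm per turn (0.8 mm per rad); where it starts varies. It turns with about 0.15 N m of friction and stays where it is left.
- lever (a joint): Self-locking cam lever, rad: 0 open (76 deg above level, toward the fixture's -y), 1.5 closed on its stop (10 deg below level). Closing lowers bar and foot 8.5 mm per rad, 12.8 mm in all. Half swing: 0.75. It drags with 0.42 N m (6 N at its end) and stays where it is left; with the nut set right the foot meets the block at 0.75 and the push at its end grows to 11 N at 1.5. Starts at 0 to 0.2.
- lever_grip (a point): Point in the middle of the lever's end, 68 mm from the hinge; the lever is 12 mm wide (along the hinge), 11 mm thick there, and ends 13 mm farther on. Best pushed on its upper side with the tips of the closed fingers, round the hinge and down; pinched across its width it turns between the pads and slips a little.
- lever_hinge (a point): Fixed point on the lever's hinge axis, which runs along the fixture's x: 40 mm to its -x and 52 mm to its -y from the rod, 36 mm above the bench.
- glue_tube: Small white glue bottle lying beside the hold-down, 22 x 84 x 14 mm; leave it.
- parts_dish: Shallow blue dish of rings beside the hold-down, 67 mm across, 10 mm high; leave it.
- steel_block: Steel bench block, 50 x 50 x 18 mm, farther back; leave it.
Things that resemble listed ones, but are neither listed nor needed, are in the scene too. What is meant by the wax_block is not pink or yellow, and is the larger of those in its own colour.

How it is judged:
By the outcome, as a careful person would: the job done as asked, in the order asked, and still so for the second after the job is handed in, with the robot touching nothing.
It also fails if it takes over 72 s, if anything falls off the work surface, if the arm or the gripper's body presses on something with over 40 N, if the wrist force passes 120 N, or if a joint passes its speed limit or range.

### The arm

A 6-joint arm with a two-finger parallel gripper is mounted at the origin on a cart in front of the work surface, level with it; the furniture and walls round the work are solid. World frame = base frame: x ahead of the robot, y to its left, z up, the work surface at z = 0. Lengths are in m, angles in rad, forces in N, time in s.
With the tool pointing down it reaches from about 0.35 to 0.875 m from the base axis. Payload 15.5 kg.
Tool frame: the origin (TCP) lies midway between the tips of the shut fingers; the grasp point (between the pads) lies 19 mm behind it; z points along the fingers, y is the line along which they close (so a half turn about z gives the same grasp; the last joint's range is limited). The gripper opens to 85 mm and grips with 20 to 120 N. Pads are 22 mm wide; open, the fingers measure 114 mm over their backs; the gripper's body (76 mm by 85 mm) begins 54 mm behind the grasp point. The pads swing forward as they close: fully open they stand 13 mm farther back than shut.
Start: joints at [-1.341, 0.494, 1.345, -0, 1.302, -0.096], TCP at [0.199, -0.592, 0.231] pointing down, gripper open.
Joint ranges: [-2.91, 2.91], [-0.82, 2.16], [0.22, 2.67], [-1.22, 4.37], [0.12, 2.79], [-3.08, 3.08]. Speed limits (rad/s): [1.89, 1.89, 2.57, 3.01, 3.01, 3.01].

### API

Orientations are given as a rotation vector (axis times angle).
In Python, from cell import monitor, vision, ticket gives the robot as it stands.
- The arm moves only by the tool step_arm, never from a script. Its argument "series" is text: rows parted by semicolons, each of 7 numbers parted by spaces: the turn, a rotation vector about the tool's x, y, z in rad, then the shift along the tool's x, y, z in m, then the opening, from 0 (shut) to 1 (fully open). In form: rx ry rz x y z hand; .... A call has exactly 8 rows; each row shifts and turns the commanded pose from where the row before left it, along the tool's axes as they then stand; what a row does not reach is not made up. A row lasts 1/10 s, in which the tool goes at most 50 mm and 8.59 degrees, less where a joint would pass 70% of its speed; a pose out of reach is approached as far as the arm can. A call is refused whole if a number of a shift passes 0.05 or a number of a turn 0.15, either way. A call with a gripper value outside its range is refused whole. The fingers move at their own pace and stop on an object; "force" is the grip in N (left out, the last holds). Time passes only in rows, so rows that do not move let the fingers close, or fill a call up. It gives the time, the measured TCP pose, the force, the opening and the grip force at its end, in the units of the state.
- monitor.observe(): the state, without advancing time (a new reading comes with each control period).
- vision.capture(name): name is "scene" or "side" or "wrist"; returns a dict with "image" (420x560x3 uint8, red, green, blue), "fx", "fy", "cx", "cy" (pixels), "R" (3x3) and "t" (3): a world point X has camera coordinates R X + t. Camera axes: x right, y down, z forward; pixel columns grow to the right and rows downward; lengths in m; the calibration is good to about 2 mm. The wrist camera is an equidistant fisheye: a pixel r from the principal point sees the ray r / f radians off the axis. A picture is of the moment at which its call begins. There is no depth.
- ticket.hand_in(): hands the job in; it is judged then, once.
Trained networks look in the newest picture that a camera, given by its name, has taken for a name from the list of things; names that differ only in an ending like _2 or _b are one class to them, and where a whole thing is asked for, a point or a joint stands for the part that bears it (a point fixed in the world has none). Each returns a list of dicts, best first, with "p" (0 to 1); they miss things now and then, are a little off and sometimes report something else, mostly with a low value. They report only what shows in the picture. A call takes as long as a camera call. They do not tell look-alikes from the thing itself.
- vision.silhouettes(camera, label): "region" (420x560 bool, what is visible of it) and "rect" ([left, top, right, bottom] in pixels, round what is visible of it).
The state is a dict: "t": time; "joints": joint angles; "qvel": joint speeds; "tau": joint torques, N m; "ee_pos": TCP position; "tcp_rot": TCP orientation; "wrist_force": force on the tool from outside, world axes, zero at the start; "torque": the same for the moment, N m; "width": finger opening in m; "grasp_force": force on a finger pad.
Only numpy, scipy, OpenCV 4.12 (cv2) and the standard library are available. Lean on these libraries where they do the work, as an engineer would, in place of code of your own. Each camera call takes 0.05 s, during which the arm holds its last target. There are 200 camera calls.

## Working session

There is one attempt and no reset: what is moved stays moved. The work goes in short steps, Python scripts to look and compute and a tool call to move; the robot and the scene stay as the last step left them, time stands still between calls to the robot, and variables do not carry over. Pictures are saved under pics/ and viewed, at most 10 in all, crops included, and the job is handed in when it is done.

Besides the shell and the picture viewer there is one more tool, called after "Emit:" by a JSON object that holds its "op" and its "data", one argument or row to a line. step_arm: Moves the arm, as the interface text tells. Its arguments: {"type":"object","properties":{"series":{"type":"string"},"force":{"type":"number"}},"required":["series"]}

```bash
mkdir -p pics; ls
cat > h.py <<'E'
import numpy as np, cv2
from cell import monitor, vision, ticket
def cap(n,save=None):
    c=vision.capture(n)
    if save: cv2.imwrite('pics/'+save,c['image'][:,:,::-1])
    return c
def ray(c,u,v,fish=False):
    a=np.array([(u-c['cx'])/c['fx'],(v-c['cy'])/c['fy'],1.0])
    if fish:
        r=np.hypot(a[0],a[1]); a=np.array([a[0]/r*np.sin(r),a[1]/r*np.sin(r),np.cos(r)]) if r>0 else a
    R=np.array(c['R']);t=np.array(c['t'])
    return -R.T@t, R.T@a
def onz(c,u,v,z,fish=False):
    o,d=ray(c,u,v,fish); return o+d*(z-o[2])/d[2]
def proj(c,X,fish=False):
    p=np.array(c['R'])@np.array(X)+np.array(c['t'])
    if fish:
        r=np.hypot(p[0],p[1]);th=np.arctan2(r,p[2]);q=p[:2]/r*th
    else: q=p[:2]/p[2]
    return np.array([c['cx']+c['fx']*q[0],c['cy']+c['fy']*q[1]])
E
python3 - <<'E'
from h import *
np.set_printoptions(precision=4,suppress=True)
ims=[]
for n in ['scene','side','wrist']:
    c=cap(n,n+'0.png'); print(n,c['fx'],c['cx'],c['cy'],-np.array(c['R']).T@c['t'],np.array(c['R']).tolist())
    for l in ['wax_block','rack','vial','fixture','nut_grip','lever','foot','glue_tube','parts_dish','steel_block']:
        for s in vision.silhouettes(n,l): print(l,round(s['p'],2),s['rect'],s['region'].sum())
print(monitor.observe())
E
```

```text
pics
scene 402.3262749468354 279.1466891547871 207.31345173231767 [ 0.1888 -0.5358  0.5723] [[0.9045357724981353, -0.4257524490068326, 0.023449700123577267], [-0.21070185202011718, -0.4941058911210924, -0.8434833121732307], [0.3707017208302302, 0.7580199341205452, -0.5366432834289372]]
wax_block 0.74 [195.8, 256.5, 228.1, 275.9] 538
wax_block 0.67 [230.8, 185.2, 250.2, 203.2] 233
wax_block 0.61 [268.0, 198.9, 283.7, 211.5] 171
wax_block 0.51 [226.2, 168.2, 236.3, 180.3] 104
wax_block 0.47 [324.0, 266.7, 357.6, 291.6] 608
wax_block 0.37 [272.9, 265.4, 288.7, 291.9] 220
rack 0.66 [212.3, 187.0, 249.2, 206.1] 277
rack 0.61 [285.7, 233.2, 302.8, 255.9] 247
rack 0.5 [274.4, 266.0, 285.1, 293.9] 204
vial 0.44 [221.2, 185.1, 232.0, 201.2] 180
fixture 0.68 [267.4, 232.4, 317.3, 308.7] 2458
nut_grip 0.68 [282.6, 236.1, 306.8, 251.2] 250
lever 0.58 [275.2, 268.6, 287.6, 289.7] 202
glue_tube 0.76 [306.7, 243.0, 345.1, 257.2] 288
glue_tube 0.35 [274.4, 267.4, 284.9, 293.8] 224
parts_dish 0.77 [325.5, 269.7, 357.8, 292.9] 635
steel_block 0.69 [322.1, 209.1, 349.4, 227.1] 360
side 544.658184551502
[... 869 characters left out ...]
2125879855 [ 0.2617 -0.5717  0.3738] [[0.31904535522984145, -0.9477391927797998, 0.000695539616743696], [-0.9145353766999965, -0.3076749536783239, 0.26260458420072924], [-0.248666656531311, -0.08441886843671488, -0.96490328457385]]
{'t': 1.65, 'joints': array([-1.3415,  0.4936,  1.3455, -0.    ,  1.3025, -0.0955]), 'qvel': array([ 0.0023, -0.0011, -0.0005,  0.0019,  0.0004,  0.0006]), 'tau': array([ -0.0033, -88.2034, -38.4266,  -0.0005,   0.0012,  -0.    ]), 'ee_pos': array([ 0.1995, -0.5923,  0.2313]), 'tcp_rot': array([ 3.1002,  0.508 , -0.    ]), 'wrist_force': array([0.2377, 0.4715, 0.0388]), 'torque': array([ 0.0032, -0.0195, -0.0051]), 'grasp_force': 0.0, 'width': 0.08541086550657384}
```

Run:
```python
import cv2,numpy as np
a=cv2.imread('pics/scene0.png')[155:320,180:370]; b=cv2.imread('pics/side0.png')[150:340,200:375]
cv2.imwrite('pics/a.png',cv2.resize(a,(690,600),interpolation=cv2.INTER_CUBIC))
cv2.imwrite('pics/b.png',cv2.resize(b,(552,600),interpolation=cv2.INTER_CUBIC))
```

```text
(no output)
```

View pics/a.png

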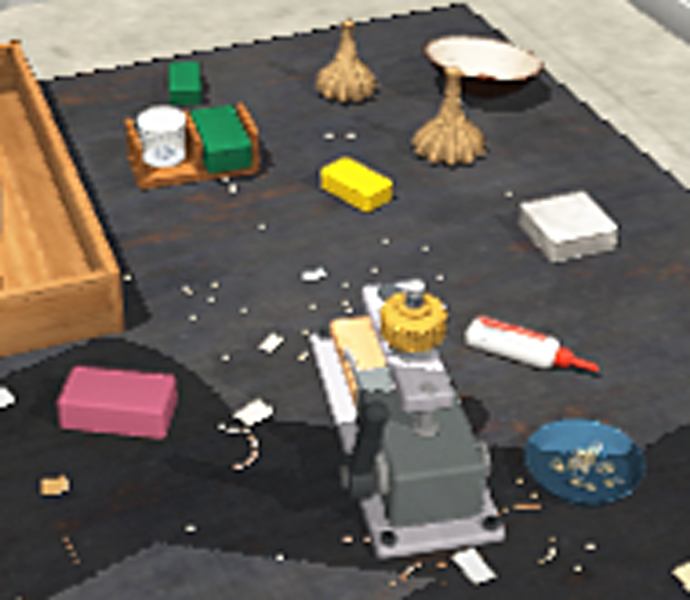

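View pics/b.png

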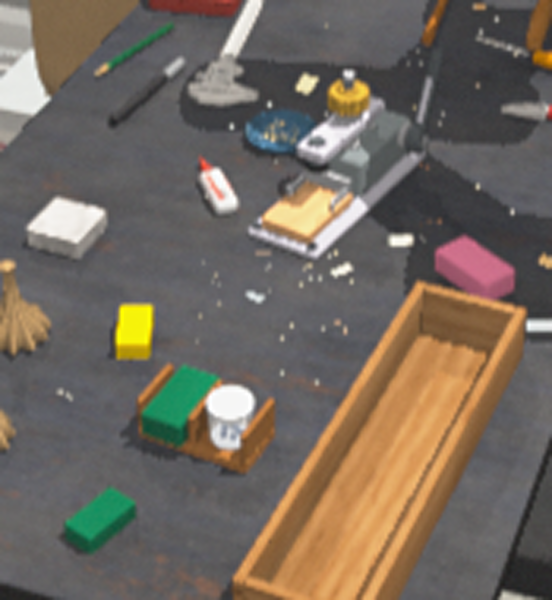

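```bash
cat > calib.py <<'E'
import numpy as np
C={}
E
python3 - <<'E'
from h import *
np.set_printoptions(precision=4,suppress=True)
s=cap('scene');d=cap('side')
S=lambda x,y:(180+x/3.632,155+y/3.636)
D=lambda x,y:(200+x/3.154,150+y/3.158)
def tri(p,q):
    o1,d1=ray(s,*p);o2,d2=ray(d,*q)
    A=np.stack([d1,-d2],1);x=np.linalg.lstsq(A,o2-o1,rcond=None)[0]
    a=o1+d1*x[0];b=o2+d2*x[1];return (a+b)/2,np.linalg.norm(a-b)
for n,p,q in [('rod tip',(415,288),(348,73)),('nut ctr',(414,322),(348,98))]: print(n,*tri(S(*p),D(*q)))
for n,p in [('lev L',(378,557)),('lev R',(503,538)),('farL',(315,335)),('bar?',(365,288))]: print(n,onz(s,*S(*p),.006))
for n,p in [('far L',(250,232)),('far R',(312,254)),('lev',(425,148))]: print(n,onz(d,*D(*p),.006))
print('bed side corners');[print(onz(d,*D(*p),.02)) for p in [(262,222),(308,240),(352,195)]]
print('wax scene');[print(onz(s,*S(*p),.032)) for p in [(190,110),(236,103),(205,152),(250,140)]]
print('wax side');[print(onz(d,*D(*p),.032)) for p in [(143,405),(181,425),(180,367),(216,380)]]
print('rack base scene');[print(onz(s,*S(*p),.0)) for p in [(140,188),(258,176)]]
print('rack base side');[print(onz(d,*D(*p),.0)) for p in [(140,440),(240,470)]]
E
```

```text
rod tip [0.4906 0.0117 0.1152] 0.0005152138775147311
nut ctr [0.4908 0.0124 0.0914] 0.0011355323578456078
lev L [ 0.4379 -0.0596  0.006 ]
lev R [ 0.504  -0.0743  0.006 ]
farL [0.4824 0.123  0.006 ]
bar? [0.5323 0.1552 0.006 ]
far L [0.5428 0.1134 0.006 ]
far R [0.4828 0.1251 0.006 ]
lev [ 0.4406 -0.061   0.006 ]
bed side corners
[0.5311 0.1146 0.02  ]
[0.4861 0.1257 0.02  ]
[0.4727 0.0515 0.02  ]
wax scene
[0.4922 0.3787 0.032 ]
[0.5278 0.3754 0.032 ]
[0.4815 0.3169 0.032 ]
[0.5173 0.3201 0.032 ]
wax side
[0.5241 0.3706 0.032 ]
[0.49   0.3808 0.032 ]
[0.5157 0.3229 0.032 ]
[0.485  0.3274 0.032 ]
rack base scene
[0.4381 0.3381 0.    ]
[0.523  0.3198 0.    ]
rack base side
[0.5271 0.3738 0.    ]
[0.4469 0.378  0.    ]
```

Emit:
{"op": "step_arm", "data": {
  "series": "0 0 0 0.025 -0.029 -0.002 1;0 0 0 0.025 -0.029 -0.002 1;0 0 0 0.025 -0.029 -0.002 1;0 0 0 0.025 -0.029 -0.002 1;0 0 0 0.025 -0.029 -0.002 1;0 0 0 0.025 -0.029 -0.002 1;0 0 0 0.025 -0.029 -0.002 1;0 0 0 0.025 -0.029 -0.002 1",
  "force": 40
}}

```text
t: 2.55
ee_pos: [0.3153, -0.3073, 0.2475]
tcp_rot: [3.1, 0.507, 0.0]
wrist_force: [0.2, -0.2, 0.3]
width: 0.0857
grasp_force: 0.0
```

Emit:
{"op": "step_arm", "data": {
  "series": "0 0 0 0.025 -0.029 -0.002 1;0 0 0 0.025 -0.029 -0.002 1;0 0 0 0.025 -0.029 -0.002 1;0 0 0 0.025 -0.029 -0.002 1;0 0 0.12 0.025 -0.029 0 1;0 0 0.12 0.025 -0.029 0 1;0 0 0.12 0.025 -0.029 0 1;0 0 0.12 0.025 -0.029 0 1"
}}

```text
t: 3.35
ee_pos: [0.4539, -0.0378, 0.2555]
tcp_rot: [3.132, -0.245, 0.001]
wrist_force: [0.4, -0.4, -0.1]
width: 0.0853
grasp_force: 0.0
```

Run:
```python
from h import *
np.set_printoptions(precision=4,suppress=True)
import pickle
c=cap('wrist','w1.png'); pickle.dump({k:c[k] for k in c},open('w1.pkl','wb'))
o=monitor.observe(); print(o['t'],o['ee_pos'],o['tcp_rot'],o['joints'])
i=c['image'][:,:,::-1]; cv2.imwrite('pics/w1b.png',cv2.resize(i,(800,600),interpolation=cv2.INTER_CUBIC))
```

```text
3.4 [ 0.4576 -0.035   0.2557] [-3.129   0.2652 -0.0044] [-0.208   0.2308  1.7026  0.0019  1.2056  1.5313]
```

View pics/w1b.png

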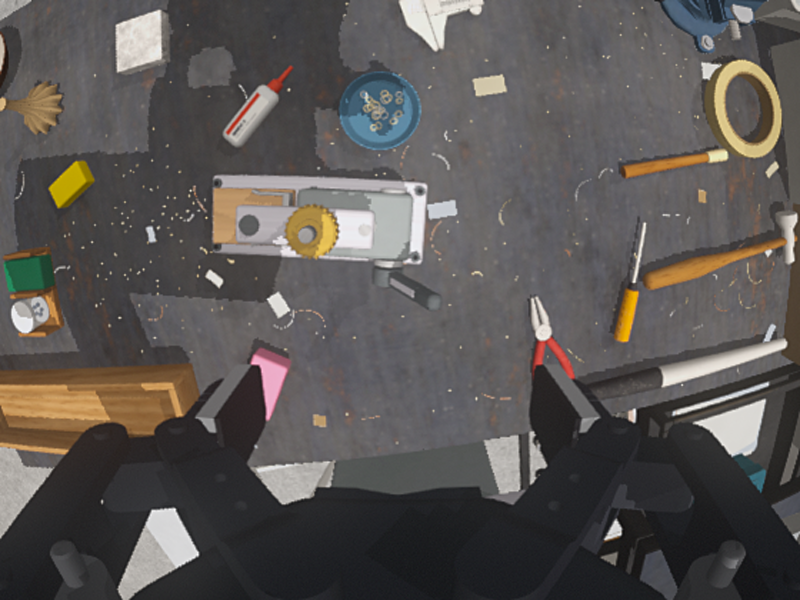

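Run:
```python
from h import *
import pickle
np.set_printoptions(precision=4,suppress=True)
c=pickle.load(open('w1.pkl','rb')); k=560/800
f=lambda u,v,z:onz(c,u*k,v*k,z,True)
P=[f(214,177,.006),f(427,184,.006),f(424,265,.006),f(213,254,.006)]
for p in P: print(p)
P=np.array(P)[:,:2]; L=(P[0]+P[3])/2;E=(P[1]+P[2])/2
d=(L-E);n=np.linalg.norm(d);d/=n;print('len',n,'w',np.linalg.norm(P[0]-P[3]),np.linalg.norm(P[1]-P[2]),'yaw',np.degrees(np.arctan2(-d[0],d[1])),'rod',E+d*.078*n/.188)
print('nuttop',f(313,230,.1025),'rodtip',f(306,234,.118))
print('wax',[f(*q,.032) for q in [(6,258),(48,255),(50,288),(8,293)]])
hx=np.array([d[1],-d[0]]);print('d',d,'hx',hx)
```

```text
[0.5462 0.1096 0.006 ]
[ 0.5061 -0.0723  0.006 ]
[ 0.4377 -0.0597  0.006 ]
[0.4788 0.1254 0.006 ]
len 0.18792904863702636 w 0.06926990584013326 0.06951032189627071 yaw -12.466631595140655 rod [0.4887 0.0101]
nuttop [0.4919 0.0103 0.1025] rodtip [0.4916 0.012  0.118 ]
wax [array([0.5267, 0.3682, 0.032 ]), array([0.5164, 0.3006, 0.032 ]), array([0.4838, 0.3098, 0.032 ]), array([0.4899, 0.3803, 0.032 ])]
d [0.2159 0.9764] hx [ 0.9764 -0.2159]
```

Emit:
{"op": "step_arm", "data": {
  "series": "0 0 0 0 -0.04 0 1;0 0 0 0 -0.04 0 1;0 0 0 0 -0.04 0 1;0 0 0 0 -0.04 0 1;0 0 0 0 -0.04 0 1;0 0 0 -0.01 -0.04 0 1;0 0 0 -0.01 -0.04 0 1;0 0 0 0 0 0 1"
}}

```text
t: 4.2
ee_pos: [0.4755, 0.2443, 0.2552]
tcp_rot: [-3.132, 0.232, -0.0]
wrist_force: [-0.1, -0.6, 0.4]
width: 0.0852
grasp_force: 0.0
```

Run:
```python
from h import *
np.set_printoptions(precision=4,suppress=True)
import pickle
c=cap('wrist','w2.png'); pickle.dump({k:c[k] for k in c},open('w2.pkl','wb'))
o=monitor.observe(); print(o['t'],o['ee_pos'],o['tcp_rot'],o['joints'])
for l in ['wax_block','rack']:
  for s in vision.silhouettes('wrist',l): print(l,round(s['p'],2),s['rect'],s['region'].sum())
i=c['image'][60:330,150:450,::-1]; cv2.imwrite('pics/w2b.png',cv2.resize(i,(660,594),interpolation=cv2.INTER_CUBIC))
```

```text
4.25 [0.4757 0.2423 0.2552] [-3.1327  0.2329  0.    ] [0.359  0.3411 1.5367 0.0002 1.2637 2.0782]
wax_block 0.98 [91.5, 161.5, 127.5, 185.1] 671
wax_block 0.97 [378.7, 230.7, 415.6, 265.6] 753
wax_block 0.86 [159.2, 151.7, 214.9, 185.3] 1548
wax_block 0.6 [220.7, 73.5, 263.4, 112.8] 922
rack 0.59 [162.4, 145.7, 214.3, 224.5] 1158
rack 0.18 [159.4, 152.2, 216.0, 184.7] 1563
```

View pics/w2b.png

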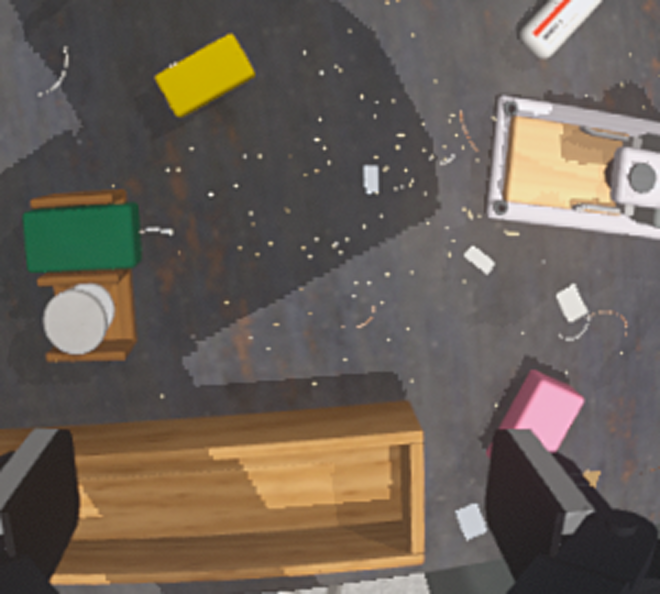

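Run:
```python
from h import *
import pickle
np.set_printoptions(precision=4,suppress=True)
c=pickle.load(open('w2.pkl','rb'))
f=lambda u,v,z:onz(c,150+u/2.2,60+v/2.2,z,True)
P=np.array([f(*q,.032)[:2] for q in [(25,208),(136,203),(136,262),(28,271)]]);print(P)
L=(P[0]+P[3])/2;R=(P[1]+P[2])/2;d=L-R;n=np.linalg.norm(d);d/=n
print('wax',P.mean(0),n,np.linalg.norm(P[0]-P[3]),np.linalg.norm(P[1]-P[2]),np.arctan2(-d[0],d[1]))
for m in ['tray',(420,405),(190,425)]:
  if m!='tray':print(f(*m,.05),f(*m,0.03))
Q=[f(32,205,.036),f(125,190,.036),f(47,358,.036),f(127,350,.036)];print('rack',np.array(Q))
P=[f(503,97,.006),f(492,216,.006)];print('plate',P,(P[0]+P[1])/2)
B=[f(512,117,.02),f(506,205,.02)];print('bed',B,(B[0]+B[1])/2)
print('expect plate end',np.array([.49,.0112])+.110*np.array([.2159,.9764]))
```

```text
[[0.5262 0.3746]
 [0.5179 0.3135]
 [0.4872 0.3193]
 [0.4923 0.3802]]
wax [0.5059 0.3469] 0.06138441324551528 0.034393174454402826 0.031186555904705093 -0.10962787978602001
[0.3927 0.182  0.05  ] [0.3842 0.179  0.03  ]
[0.3996 0.304  0.05  ] [0.3915 0.3081 0.03  ]
rack [[0.5272 0.3688 0.036 ]
 [0.5258 0.3172 0.036 ]
 [0.4435 0.3791 0.036 ]
 [0.4415 0.3327 0.036 ]]
plate [array([0.5468, 0.1084, 0.006 ]), array([0.4805, 0.1227, 0.006 ])] [0.5137 0.1155 0.006 ]
bed [array([0.5353, 0.1091, 0.02  ]), array([0.4878, 0.118 , 0.02  ])] [0.5115 0.1136 0.02  ]
expect plate end [0.5137 0.1186]
```

Emit:
{"op": "step_arm", "data": {
  "series": "0 0 -0.02 0 0 0 1;0 0 0 0.004 -0.027 0.02 1;0 0 0 0.004 -0.027 0.02 1;0 0 0 0.004 -0.027 0.03 1;0 0 0 0.0035 -0.0275 0.03 1;0 0 0 0 0 0.04 1;0 0 0 0 0 0.04 1;0 0 0 0 0 0 1"
}}

```text
t: 5.15
ee_pos: [0.5035, 0.3434, 0.071]
tcp_rot: [3.13, -0.207, -0.011]
wrist_force: [-0.4, -1.3, 0.3]
width: 0.0859
grasp_force: 0.0
```

Emit:
{"op": "step_arm", "data": {
  "series": "0 0 0 0 0 0.02 1;0 0 0 0 0 0.02 1;0 0 0 0 0 0.02 1;0 0 0 0 0 0.008 1;0 0 0 0 0 0 1;0 0 0 0 0 0 0.6;0 0 0 0 0 0 0.6;0 0 0 0 0 0 0.6"
}}

```text
t: 5.95
ee_pos: [0.5067, 0.3462, 0.009]
tcp_rot: [-3.134, 0.207, -0.003]
wrist_force: [-0.6, -1.0, 8.7]
width: 0.0615
grasp_force: 42.2
```

Emit:
{"op": "step_arm", "data": {
  "series": "0 0 0 0 0 -0.01 0.6;0 0 0 0 0 -0.02 0.6;0 0 0 0 0 -0.02 0.6;0 0 0.086 0 0 0 0.6;0 0 0 0.007 0.032 0 0.6;0 0 0 0.007 0.032 0 0.6;0 0 0 0.007 0.032 0 0.6;0 0 0 0.006 0.032 0 0.6"
}}

```text
t: 6.75
ee_pos: [0.5047, 0.2139, 0.0585]
tcp_rot: [-3.123, 0.341, -0.002]
wrist_force: [0.5, -0.6, -1.1]
width: 0.0608
grasp_force: 45.0
```

Emit:
{"op": "step_arm", "data": {
  "series": "0 0 0 0 0 0 0.6;0 0 0 0 0 0.02 0.6;0 0 0 0 0 0.02 0.6;0 0 0 0 0 0.01 0.6;0 0 0 0 0 0.004 0.6;0 0 0 0 0 0.002 0.6;0 0 0 0 0 0 0.6;0 0 0 0 0 0 0.6"
}}

```text
t: 7.55
ee_pos: [0.5048, 0.2152, 0.0019]
tcp_rot: [-3.123, 0.341, -0.001]
wrist_force: [0.5, -0.3, -0.8]
width: 0.0613
grasp_force: 44.9
```

Emit:
{"op": "step_arm", "data": {
  "series": "0 0 0 0 0 0.001 0.6;0 0 0 0 0 0.001 0.6;0 0 0 0 0 0.0005 0.6;0 0 0 0 0 0 0.6;0 0 0 0 0 0 1;0 0 0 0 0 0 1;0 0 0 0 0 0 1;0 0 0 0 0 0 1"
}}

```text
t: 8.35
ee_pos: [0.5044, 0.215, -0.0012]
tcp_rot: [3.123, -0.342, 0.0]
wrist_force: [0.4, 0.6, 0.7]
width: 0.0853
grasp_force: 0.0
```

Emit:
{"op": "step_arm", "data": {
  "series": "0 0 0 0 0 -0.03 1;0 0 0 0 0 -0.04 1;0 0 0 0 0 -0.04 1;0 0 -0.143 0 0 -0.04 1;0 0 -0.143 0 0 0 1;0 0 -0.143 0 0 0 1;0 0 -0.143 0 0 0 1;0 0 -0.143 0 0 0 1"
}}

```text
t: 9.15
ee_pos: [0.5043, 0.215, 0.1489]
tcp_rot: [-3.043, -0.782, -0.0]
wrist_force: [-0.2, -0.6, 0.0]
width: 0.0853
grasp_force: 0.0
```

Emit:
{"op": "step_arm", "data": {
  "series": "0 0 -0.143 0 0 0 1;0 0 -0.143 0 0 0 1;0 0 -0.143 0 0 0 1;0 0 -0.143 0 0 0 1;0 0 -0.143 0 0 0 1;0 0 -0.14 0 0 0 1;0 0 0 0 0 0 1;0 0 0 0 0 0 1"
}}

```text
t: 9.95
ee_pos: [0.5043, 0.2149, 0.1487]
tcp_rot: [-2.455, -1.96, 0.0]
wrist_force: [0.2, -0.4, -0.1]
width: 0.0854
grasp_force: 0.0
```

Run:
```python
from h import *
np.set_printoptions(precision=4,suppress=True)
import pickle
c=cap('wrist','w3.png'); pickle.dump({k:c[k] for k in c},open('w3.pkl','wb'))
o=monitor.observe(); print(o['t'],o['ee_pos'],o['tcp_rot'],o['joints'])
i=c['image'][:,:,::-1]; cv2.imwrite('pics/w3b.png',cv2.resize(i,(800,600),interpolation=cv2.INTER_CUBIC))
for X in [(.5044,.215,.022),(.5045,.0766,.02),(.49,.0112,.118)]: print(proj(c,X,True)*800/560)
```

```text
10.0 [0.5044 0.215  0.1488] [-2.4547 -1.9606  0.0001] [0.294  0.4847 1.633  0.     1.024  0.5169]
[397.9233 283.7775]
[440.9802 468.0802]
[447.1949 634.4313]
```

View pics/w3b.png

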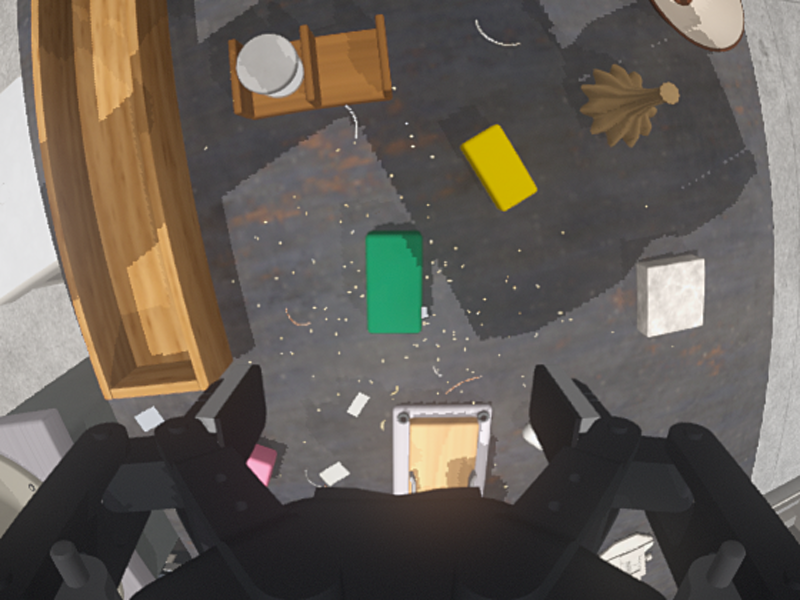

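Run:
```python
from h import *
import pickle
np.set_printoptions(precision=4,suppress=True)
c=pickle.load(open('w3.pkl','rb'))
f=lambda u,v,z:onz(c,u*.7,v*.7,z,True)[:2]
P=[f(393,405,.006),f(492,406,.006)];print('plate',P,sum(P)/2, np.linalg.norm(P[0]-P[1]))
B=[f(410,418,.02),f(479,418,.02)];print('bed',B,sum(B)/2,np.linalg.norm(B[0]-B[1]))
W=np.array([f(*q,.022) for q in [(367,234),(422,232),(421,332),(369,331)]]);print(W,W.mean(0))
d=(W[0]+W[1]-W[2]-W[3])/2;print('wax len',np.linalg.norm(d),'yaw',np.arctan2(-d[0],d[1]))
```

```text
plate [array([0.4812, 0.1278]), array([0.5487, 0.1104])] [0.5149 0.1191] 0.06973491146194313
bed [array([0.4918, 0.1229]), array([0.5372, 0.1117])] [0.5145 0.1173] 0.04673918296343258
[[0.4934 0.2482]
 [0.525  0.2422]
 [0.5115 0.1821]
 [0.4805 0.1898]] [0.5026 0.2156]
wax len 0.06070826760744709 yaw -0.21926725736594488
```

Emit:
{"op": "step_arm", "data": {
  "series": "0 0 0 0.017 -0.001 0.02 1;0 0 0 0 0 0.04 1;0 0 0 0 0 0.04 1;0 0 0 0 0 0.03 1;0 0 0 0 0 0.0145 1;0 0 0 0 0 0 0.2;0 0 0 0 0 0 0.2;0 0 0 0 0 0 0.2"
}}

```text
t: 10.8
ee_pos: [0.5078, 0.232, 0.0054]
tcp_rot: [2.451, 1.964, 0.002]
wrist_force: [0.3, 0.5, 0.7]
width: 0.044
grasp_force: 0.0
```

Emit:
{"op": "step_arm", "data": {
  "series": "0 0 0 0 0 0 0.2;0 0 0 0 0 0 0.2;0 0 0 0 0 -0.01 0.2;0 0 0 0 0 -0.025 0.2;0 0 0 0 0 0 0.2;0 0 0 0 0 0 0.2;0 0 0 0 0 0 0.2;0 0 0 0 0 0 0.2"
}}

```text
t: 11.6
ee_pos: [0.5068, 0.2317, 0.0388]
tcp_rot: [-2.45, -1.965, 0.001]
wrist_force: [0.2, 0.8, -1.5]
width: 0.0332
grasp_force: 40.6
```

Emit:
{"op": "step_arm", "data": {
  "series": "0 0 0 -0.02 0.008 0 0.2;0 0 0 -0.024 0.008 0 0.2;0 0 0 -0.024 0.008 0 0.2;0 0 0 -0.024 0.009 0 0.2;0 0 0 0 0 0 0.2;0 0 0 0 0 0 0.2;0 0 0 0 0 0.008 0.2;0 0 0 0 0 0 0.2"
}}

```text
t: 12.4
ee_pos: [0.5187, 0.1355, 0.0302]
tcp_rot: [-2.449, -1.966, 0.002]
wrist_force: [0.4, 0.3, -1.2]
width: 0.0329
grasp_force: 40.5
```

Run:
```python
from h import *
np.set_printoptions(precision=4,suppress=True)
import pickle
d=cap('side','s1.png');s=cap('scene','c1.png'); pickle.dump([s,d],open('sd.pkl','wb'))
o=monitor.observe(); print(o['t'],o['ee_pos'],o['tcp_rot'])
a=cv2.resize(d['image'][160:240,270:350,::-1],(600,600),interpolation=cv2.INTER_CUBIC); cv2.imwrite('pics/s1b.png',a)
```

```text
12.5 [0.519  0.1354 0.0308] [-2.4493 -1.9666  0.0012]
```

View pics/s1b.png

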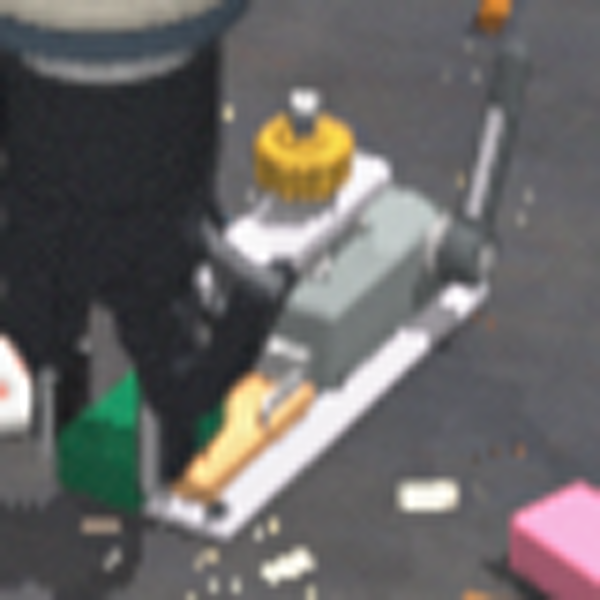

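Emit:
{"op": "step_arm", "data": {
  "series": "0 0 0 0 0 0.005 0.2;0 0 0 -0.01 0 0 0.2;0 0 0 -0.01 0 0 0.2;0 0 0 -0.006 0 0 0.2;0 0 0 -0.003 0 0 0.2;0 0 0 -0.003 0 0 0.2;0 0 0 0 0 0 0.2;0 0 0 0 0 0 0.2"
}}

```text
t: 13.3
ee_pos: [0.5126, 0.1036, 0.0264]
tcp_rot: [2.451, 1.966, 0.0]
wrist_force: [-0.1, -0.7, -1.5]
width: 0.0332
grasp_force: 40.5
```

Emit:
{"op": "step_arm", "data": {
  "series": "0 0 0 -0.003 0 0 0.2;0 0 0 -0.003 0 0 0.2;0 0 0 -0.002 0 0 0.2;0 0 0 -0.001 0 0 0.2;0 0 0 -0.001 0 0 0.2;0 0 0 -0.001 0 0 0.2;0 0 0 0 0 0 0.2;0 0 0 0 0 0 0.2"
}}

```text
t: 14.1
ee_pos: [0.5108, 0.096, 0.0267]
tcp_rot: [-2.45, -1.963, -0.007]
wrist_force: [-0.9, 45.6, 2.6]
width: 0.0331
grasp_force: 40.9
```

Emit:
{"op": "step_arm", "data": {
  "series": "0 0 0 0.002 0 0 0.2;0 0 0 0 0 0.001 0.2;0 0 0 0 0 0.001 0.2;0 0 0 0 0 0 0.2;0 0 0 0 0 0 0.5;0 0 0 0 0 0 0.6;0 0 0 0 0 0 0.6;0 0 0 0 0 0 0.6"
}}

```text
t: 14.9
ee_pos: [0.5105, 0.0947, 0.0242]
tcp_rot: [-2.451, -1.966, 0.0]
wrist_force: [0.2, -0.3, 0.2]
width: 0.0509
grasp_force: 0.0
```

Emit:
{"op": "step_arm", "data": {
  "series": "0 0 0 0 0 -0.01 0.6;0 0 0 0.008 0 -0.02 0.3;0 0 0 0 0 0 0;0 0 0 0 0 0 0;0 0 0 0 0 0 0;0 0 0 0 0 0.006 0;0 0 0 0 0 0.005 0;0 0 0 0 0 0.001 0"
}}

```text
t: 15.7
ee_pos: [0.512, 0.1025, 0.0419]
tcp_rot: [-2.45, -1.965, 0.001]
wrist_force: [-4.6, -0.3, 29.3]
width: -0.0001
grasp_force: 14.7
```

Emit:
{"op": "step_arm", "data": {
  "series": "0 0 0 0 0 0.001 0;0 0 0 0 0 0 0;0 0 0 0 0 0 0;0 0 0 0 0 0 0;0 0 0 0 0 0 0;0 0 0 0 0 0 0;0 0 0 0 0 0 0;0 0 0 0 0 0 0"
}}

```text
t: 16.5
ee_pos: [0.512, 0.1025, 0.0419]
tcp_rot: [2.451, 1.966, -0.0]
wrist_force: [-6.5, -0.7, 32.9]
width: 0.0
grasp_force: 16.4
```

Emit:
{"op": "step_arm", "data": {
  "series": "0 0 0 0 0 -0.012 0;0 0 0 0.035 0 0 0;0 0 0 0 0 0.012 0;0 0 0 0 0 0.012 0;0 0 0 -0.005 0 0 0;0 0 0 -0.005 0 0 0;0 0 0 -0.003 0 0 0;0 0 0 0 0 0 0"
}}

```text
t: 17.3
ee_pos: [0.517, 0.1232, 0.0295]
tcp_rot: [2.452, 1.964, 0.0]
wrist_force: [0.0, 0.8, -0.6]
width: 0.0002
grasp_force: 0.0
```

Emit:
{"op": "step_arm", "data": {
  "series": "0 0 0 -0.002 0 0 0;0 0 0 -0.002 0 0 0;0 0 0 -0.002 0 0 0;0 0 0 -0.002 0 0 0;0 0 0 -0.001 0 0 0;0 0 0 0 0 0 0;0 0 0 0 0 0 0;0 0 0 0 0 0 0"
}}

```text
t: 18.1
ee_pos: [0.5173, 0.1194, 0.0304]
tcp_rot: [-2.451, -1.964, -0.012]
wrist_force: [3.0, 51.5, 7.9]
width: 0.0
grasp_force: 25.9
```

Emit:
{"op": "step_arm", "data": {
  "series": "0 0 0 0.01 0 0 0;0 0 0 0 0 -0.03 0;0 0 0 0 0 -0.037 0;0 0 0 -0.036 0 0 0;0 0 0 -0.036 0 0 0;0 0 0 0 0 0.014 0;0 0 0 0 0 0.002 0;0 0 0 0 0 0 0"
}}

```text
t: 18.9
ee_pos: [0.5015, 0.055, 0.0801]
tcp_rot: [-2.45, -1.966, 0.001]
wrist_force: [-0.0, -0.1, -0.1]
width: 0.0001
grasp_force: 0.0
```

Emit:
{"op": "step_arm", "data": {
  "series": "0 0 0 0 0 0.001 0;0 0 0 0 0 0.001 0;0 0 0 0 0 0.001 0;0 0 0 0 0 0.001 0;0 0 0 0 0 0 0;0 0 0 0 0 0 0;0 0 0 0 0 0 0;0 0 0 0 0 0 0"
}}

```text
t: 19.7
ee_pos: [0.5017, 0.0548, 0.0763]
tcp_rot: [2.451, 1.966, 0.0]
wrist_force: [-0.0, 0.6, -0.7]
width: -0.0003
grasp_force: 0.0
```

Run:
```python
from h import *
np.set_printoptions(precision=4,suppress=True)
import pickle
d=cap('side','s2.png');s=cap('scene','c2.png'); pickle.dump([s,d],open('sd.pkl','wb'))
o=monitor.observe(); print(o['t'],o['ee_pos'],o['tcp_rot'],o['joints'],o['wrist_force'])
a=cv2.resize(d['image'][155:225,275:355,::-1],(400,350),interpolation=cv2.INTER_CUBIC)
b=cv2.resize(s['image'][225:325,255:335,::-1],(400,500),interpolation=cv2.INTER_CUBIC)
m=np.zeros((500,800,3),np.uint8);m[:350,:400]=a;m[:,400:]=b;cv2.imwrite('pics/m2.png',m)
rod=np.array([.4905,.0115]);dd=np.array([.2211,.9752]);hx=np.array([.9752,-.2211])
for L in [0,.1,.2,.3]:
  e=np.radians(76)-L
  for r in (.068,.081):
    p=rod-hx*.040+dd*(-.052-r*np.cos(e)); X=[*p,.036+r*np.sin(e)]
    print(L,r,(proj(d,X)-[275,155])*5,(proj(s,X)-[255,225])*5+[400,0])
p=rod-hx*.040-dd*.052;print('hinge',(proj(d,[*p,.036])-[275,155])*5,(proj(s,[*p,.036])-[255,225])*5+[400,0])
```

```text
19.8 [0.5016 0.0548 0.0763] [2.4505 1.9658 0.0001] [-0.0096  0.5482  1.8035 -0.      0.7898  0.209 ] [-0.7912 -0.3357  0.1459]
0 0.068 [304.855   77.3804] [533.5261 200.5065]
0 0.081 [308.5308  54.8908] [536.4679 178.7453]
0.1 0.068 [310.532   75.4207] [537.434  216.6832]
0.1 0.081 [315.2947  52.6497] [541.212  198.1358]
0.2 0.068 [315.9191  74.6581] [541.1907 234.0043]
0.2 0.081 [321.702   51.8436] [545.7811 218.972 ]
0.3 0.068 [320.9641  75.0868] [544.7471 252.2732]
0.3 0.081 [327.6913  52.4613] [550.1128 241.0124]
hinge [286.0212 192.6096] [519.3118 305.6532]
```

View pics/m2.png

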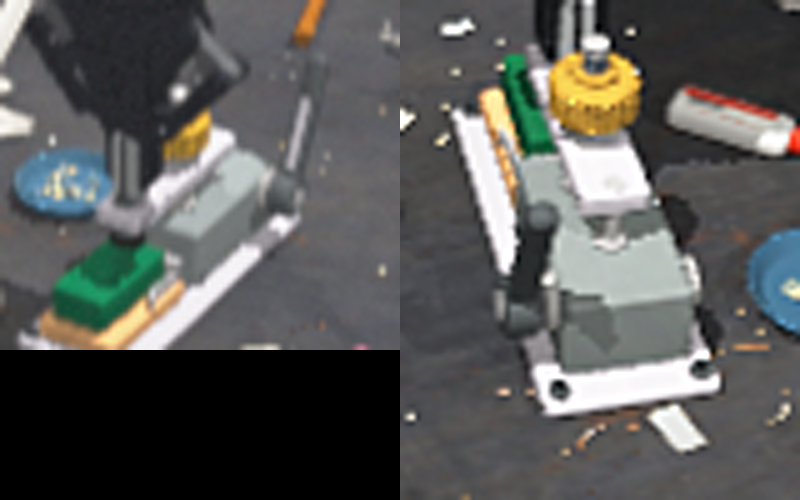

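Emit:
{"op": "step_arm", "data": {
  "series": "0 0 0 0 0 0.001 0;0 0 0 0 0 0 0;0 0 0 0 0 0.001 0;0 0 0 0 0 0 0;0 0 0 0 0 0.001 0;0 0 0 0 0 0 0;0 0 0 0 0 0 0;0 0 0 0 0 0 0"
}}

```text
t: 20.6
ee_pos: [0.5018, 0.0549, 0.0737]
tcp_rot: [2.45, 1.966, 0.001]
wrist_force: [-2.2, 1.7, 9.5]
width: 0.0004
grasp_force: 5.0
```

Run:
```python
from h import *
np.set_printoptions(precision=1,suppress=True)
import pickle
c=pickle.load(open('w1.pkl','rb'))
a=c['image'][170:225,250:320,::-1];cv2.imwrite('pics/lev.png',cv2.resize(a,(700,550),interpolation=cv2.INTER_CUBIC))
rod=np.array([.4905,.0115]);dd=np.array([.2211,.9752]);hx=np.array([.9752,-.2211])
P=lambda x,y,z:(proj(c,[*(rod+hx*x+dd*y),z],True)-[250,170])*10
print('hinge',P(-.040,-.052,.036),'base corners',P(-.035,-.078,.006),P(.035,-.078,.006),'housing top',P(-.026,-.068,.046))
for L in [0,.1,.2,.3]:
  e=np.radians(76)-L
  print(L,[P(-.040,-.052-r*np.cos(e)+t*np.sin(e),.036+r*np.sin(e)+t*np.cos(e)) for r in (.081,) for t in (-.0055,0,.0055)])
```

```text
hinge [226.2 226.3] base corners [443.6 147.5] [ 487.  -422.7] housing top [377.7 131.8]
0 [array([486.2, 428.2]), array([428.7, 428.6]), array([370.6, 429. ])]
0.1 [array([566. , 424.7]), array([511.7, 426.8]), array([456.6, 428.9])]
0.2 [array([639.5, 418.9]), array([589.4, 422.5]), array([538.2, 426.3])]
0.3 [array([706. , 410.9]), array([660.5, 416. ]), array([614.1, 421.2])]
```

View pics/lev.png

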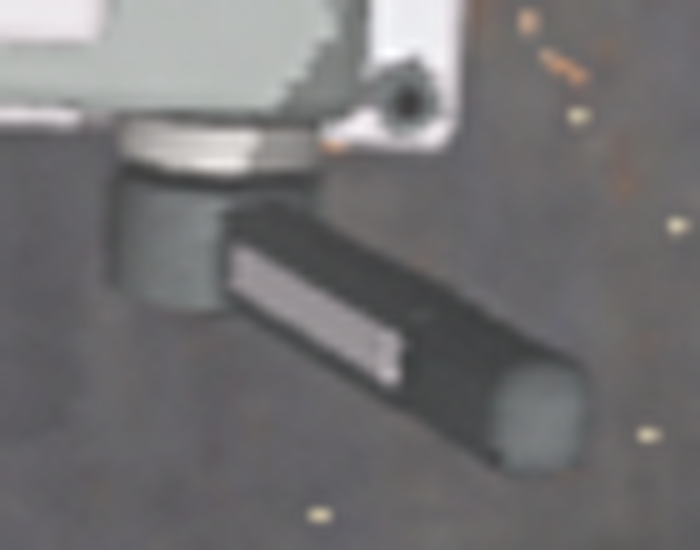

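Emit:
{"op": "step_arm", "data": {
  "series": "0 0 0 0 0 -0.035 0;0 0 0 0 0 -0.035 1;0 0 0 -0.022 0 0 1;0 0 0 -0.023 -0.0014 0 1;0 0 0 0 0 0 1;0 0 0 0 0 0.025 1;0 0 0 0 0 0.03 1;0 0 0 0 0 0.006 1"
}}

```text
t: 21.4
ee_pos: [0.4891, 0.0116, 0.0801]
tcp_rot: [-2.449, -1.964, 0.004]
wrist_force: [0.5, 0.6, -0.7]
width: 0.0855
grasp_force: 0.0
```

Emit:
{"op": "step_arm", "data": {
  "series": "0 0 0 0 0 0 0.6;0 0 0 0 0 0 0.3;0 0 0 0 0 0 0.3;0 0 0 0 0 0 0.3;0 0 0 0 0 0 0.3;0 0 0 0 0 0 0.3;0 0 0 0 0 0 0.3;0 0 0 0 0 0 0.3",
  "force": 40
}}

```text
t: 22.2
ee_pos: [0.4909, 0.0112, 0.0833]
tcp_rot: [2.45, 1.965, 0.002]
wrist_force: [-1.0, 0.4, 10.3]
width: 0.0347
grasp_force: 39.5
```

Emit:
{"op": "step_arm", "data": {
  "series": "0 0 0.146 0 0 0.0001 0.3;0 0 0.146 0 0 0.0001 0.3;0 0 0.146 0 0 0.0001 0.3;0 0 0.146 0 0 0.0001 0.3;0 0 0.146 0 0 0.0001 0.3;0 0 0.146 0 0 0.0001 0.3;0 0 0.146 0 0 0.0001 0.3;0 0 0.146 0 0 0.0001 0.3"
}}

```text
t: 23.0
ee_pos: [0.4889, 0.0128, 0.0822]
tcp_rot: [-3.127, -0.279, 0.003]
wrist_force: [-8.7, 22.3, 15.1]
width: 0.0344
grasp_force: 40.4
```

Emit:
{"op": "step_arm", "data": {
  "series": "0 0 0.146 0 0 0.0001 0.3;0 0 0.146 0 0 0.0001 0.3;0 0 0.146 0 0 0.0001 0.3;0 0 0.146 0 0 0.0001 0.3;0 0 0.146 0 0 0.0001 0.3;0 0 0 0 0 0 0.3;0 0 0 0 0 0 0.3;0 0 0 0 0 0 0.3"
}}

```text
t: 23.8
ee_pos: [0.4894, 0.0141, 0.0818]
tcp_rot: [-3.021, 0.848, 0.003]
wrist_force: [-6.1, 37.5, 12.7]
width: 0.0348
grasp_force: 40.5
```

Emit:
{"op": "step_arm", "data": {
  "series": "0 0 0 0 0 0 0.6;0 0 0 0 0 0 1;0 0 0 0 0 0 1;0 0 0 0 0 -0.03 1;0 0 0 0 0 -0.035 1;0 0 -0.146 0 0 0 1;0 0 -0.146 0 0 0 0.5;0 0 -0.146 0 0 0 0"
}}

```text
t: 24.6
ee_pos: [0.4907, 0.0109, 0.1465]
tcp_rot: [3.137, -0.16, 0.001]
wrist_force: [-0.1, -0.5, 0.8]
width: 0.0589
grasp_force: 0.0
```

Emit:
{"op": "step_arm", "data": {
  "series": "0 0 -0.146 0 0 0 0;0 0 -0.146 0 0 0 0;0 0 -0.146 0 0 0 0;0 0 -0.146 0 0 0 0;0 0 -0.146 0 0 0 0;0 0 -0.146 0 0 0 0;0 0 -0.146 0 0 0 0;0 0 -0.146 0 0 0 0"
}}

```text
t: 25.4
ee_pos: [0.4906, 0.0109, 0.1462]
tcp_rot: [2.706, 1.596, 0.0]
wrist_force: [0.2, -1.3, -0.3]
width: -0.0
grasp_force: 0.0
```

Emit:
{"op": "step_arm", "data": {
  "series": "0 0 -0.146 0 0 0 0;0 0 -0.146 0 0 0 0;0 0 0 0.022 0 0 0;0 0 0 0.023 0 0 0;0 0 0 0 0 0.03 0;0 0 0 0 0 0.03 0;0 0 0 0 0 0.007 0;0 0 0 0 0 0 0"
}}

```text
t: 26.2
ee_pos: [0.4998, 0.0549, 0.0785]
tcp_rot: [-2.45, -1.965, 0.002]
wrist_force: [-0.1, -0.0, 0.9]
width: 0.0003
grasp_force: 0.0
```

Emit:
{"op": "step_arm", "data": {
  "series": "0 0 0 0 0 0.004 0;0 0 0 0 0 0.001 0;0 0 0 0 0 0.001 0;0 0 0 0 0 0.0005 0;0 0 0 0 0 0 0;0 0 0 0 0 0 0;0 0 0 0 0 0 0;0 0 0 0 0 0 0"
}}

```text
t: 27.0
ee_pos: [0.5004, 0.0551, 0.0726]
tcp_rot: [2.45, 1.966, 0.0]
wrist_force: [0.6, -0.2, 1.6]
width: -0.0001
grasp_force: 1.0
```

Emit:
{"op": "step_arm", "data": {
  "series": "0 0 0 0 0 0.0005 0;0 0 0 0 0 0 0;0 0 0 0 0 0 0;0 0 0 0 0 0 0;0 0 0 0 0 0 0;0 0 0 0 0 0 0;0 0 0 0 0 0 0;0 0 0 0 0 0 0"
}}

```text
t: 27.8
ee_pos: [0.5004, 0.0552, 0.0722]
tcp_rot: [2.45, 1.966, 0.001]
wrist_force: [-1.3, 0.6, 7.8]
width: -0.0006
grasp_force: 3.9
```

Run:
```python
from h import *
np.set_printoptions(precision=4,suppress=True)
rod=np.array([.4908,.0113]);dd=np.array([.2211,.9752]);hx=np.array([.9752,-.2211])
o=monitor.observe();p=o['ee_pos'];print(o['t'],'now y,x,z',(p[:2]-rod)@dd,(p[:2]-rod)@hx,p[2])
es=np.array([68.5,62,55,48,41,34,27,20,13,6,0,-5,-10]);r=np.linspace(.062,.078,len(es))
e=np.radians(es);pen=.001
y=-.052-r*np.cos(e)+(.0055-pen)*np.sin(e)+.0132;z=.036+r*np.sin(e)+(.0055-pen)*np.cos(e)
k=es<0  # inner corner contact
ri=r-.026; z[k]=.036+ri[k]*np.sin(e[k])+.0045
for i in range(len(es)): print(es[i],np.round(y[i],4),np.round(z[i],4),'dx %.4f dz %.4f'%((y[i]-y[i-1],-(z[i]-z[i-1])) if i else (0,0)))
```

```text
27.8 now y,x,z 0.044904069147109864 -0.00030143195977347365 0.07223865732643572
68.5 -0.0573 0.0953 dx 0.0000 dz 0.0000
62.0 -0.0646 0.094 dx -0.0072 dz 0.0013
55.0 -0.0722 0.0916 dx -0.0076 dz 0.0025
48.0 -0.0796 0.0881 dx -0.0074 dz 0.0035
41.0 -0.0867 0.0836 dx -0.0070 dz 0.0045
34.0 -0.0932 0.0781 dx -0.0065 dz 0.0054
27.0 -0.0991 0.0718 dx -0.0059 dz 0.0063
20.0 -0.1043 0.0646 dx -0.0052 dz 0.0072
13.0 -0.1086 0.0567 dx -0.0043 dz 0.0079
6.0 -0.1119 0.0482 dx -0.0033 dz 0.0085
0.0 -0.1141 0.0405 dx -0.0022 dz 0.0077
-5.0 -0.1156 0.0361 dx -0.0014 dz 0.0044
-10.0 -0.1164 0.0315 dx -0.0008 dz 0.0046
```

Emit:
{"op": "step_arm", "data": {
  "series": "0 0 0 0 0 -0.03 0;0 0 0 0 0 -0.035 0;0 0 0 -0.03 -0.014 0 0;0 0 0 -0.03 -0.013 0 0;0 0 0 -0.03 -0.013 0 0;0 0 0 0 0 0 0;0 0 0 0 0 0.02 0;0 0 0 0 0 0.021 0"
}}

```text
t: 28.6
ee_pos: [0.4425, -0.0242, 0.096]
tcp_rot: [2.45, 1.964, 0.002]
wrist_force: [0.6, -0.1, -0.5]
width: -0.0002
grasp_force: 0.0
```

Emit:
{"op": "step_arm", "data": {
  "series": "0 0 0 -0.006 0 0 0;0 0 0 -0.003 0 0 0;0 0 0 -0.003 0 0 0;0 0 0 0 0 0 0;0 0 0 0 0 0 0;0 0 0 0 0 0 0;0 0 0 0 0 0 0;0 0 0 0 0 0 0"
}}

```text
t: 29.4
ee_pos: [0.4391, -0.0357, 0.096]
tcp_rot: [2.45, 1.966, 0.0]
wrist_force: [0.7, -0.2, 0.6]
width: 0.0003
grasp_force: 0.0
```

Emit:
{"op": "step_arm", "data": {
  "series": "0 0 0 -0.001 0 0 0;0 0 0 0 0 0 0;0 0 0 -0.001 0 0 0;0 0 0 0 0 0 0;0 0 0 -0.001 0 0 0;0 0 0 0 0 0 0;0 0 0 0 0 0 0;0 0 0 0 0 0 0"
}}

```text
t: 30.2
ee_pos: [0.4384, -0.0387, 0.096]
tcp_rot: [-2.451, -1.966, 0.0]
wrist_force: [0.5, 0.9, -0.5]
width: 0.0003
grasp_force: 0.5
```

Emit:
{"op": "step_arm", "data": {
  "series": "0 0 0 -0.001 0 0 0;0 0 0 0 0 0 0;0 0 0 0 0 0 0;0 0 0 0 0 0 0;0 0 0 0 0 0 0;0 0 0 0 0 0 0;0 0 0 0 0 0 0;0 0 0 0 0 0 0"
}}

```text
t: 31.0
ee_pos: [0.4382, -0.0395, 0.0959]
tcp_rot: [-2.45, -1.965, -0.0]
wrist_force: [1.1, 5.7, -1.0]
width: 0.0002
grasp_force: 2.1
```

Run:
```python
from h import *
np.set_printoptions(precision=4,suppress=True)
import pickle
s=cap('scene','c3.png');d=cap('side','s3.png');pickle.dump([s,d],open('sd3.pkl','wb'))
a=cv2.resize(d['image'][155:205,295:355,::-1],(600,500),interpolation=cv2.INTER_CUBIC)
cv2.imwrite('pics/m3.png',a)
```

```text
(no output)
```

View pics/m3.png

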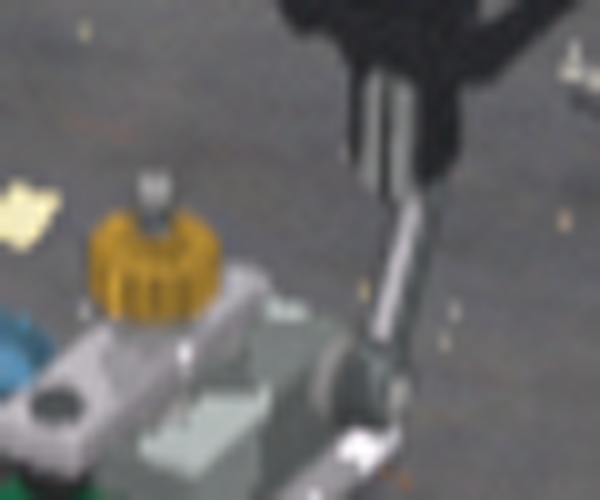

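Emit:
{"op": "step_arm", "data": {
  "series": "0 0 0 0.005 0 0 0;0 0 0 0 0 -0.04 0;0 0 0 -0.01 0 -0.04 0;0 0 0 0 0 0 0;0 0 0 0 0 0 1;0 0 0 0 0 0 1;0 0 0 0 0 0 1;0 0 0 0 0 0 1"
}}

```text
t: 31.9
ee_pos: [0.4367, -0.0444, 0.1752]
tcp_rot: [-2.449, -1.965, 0.002]
wrist_force: [0.3, 0.6, -0.2]
width: 0.058
grasp_force: 0.0
```

Run:
```python
from h import *
np.set_printoptions(precision=1,suppress=True)
import pickle
c=cap('wrist','w4.png');pickle.dump(c,open('w4.pkl','wb'))
rod=np.array([.4908,.0113]);dd=np.array([.2211,.9752]);hx=np.array([.9752,-.2211])
P=lambda x,y,z:(proj(c,[*(rod+hx*x+dd*y),z],True))
h=P(-.04,-.052,.036);print(h)
u0,v0=int(h[0])-50,int(h[1])-70
u0=max(u0,0);v0=max(v0,0)
Q=lambda *a:(P(*a)-[u0,v0])*5
a=c['image'][v0:v0+120,u0:u0+160,::-1];cv2.imwrite('pics/w4b.png',cv2.resize(a,None,fx=5,fy=5,interpolation=cv2.INTER_CUBIC));print(a.shape)
print('rodtip',Q(0,0,.1175),'corners',Q(-.035,-.078,.006),Q(.035,-.078,.006),'housing',Q(-.026,-.068,.046),Q(.026,-.068,.046),'hinge',Q(-.04,-.052,.036))
for L in [.1,.15,.2]:
  e=np.radians(76)-L
  print(L,[Q(-.040+w,-.052-.081*np.cos(e)+t*np.sin(e),.036+.081*np.sin(e)+t*np.cos(e)) for w in(-.006,0,.006) for t in (-.0055,.0055)])
```

```text
[279.3 179.6]
(120, 160, 3)
rodtip [579.3  62. ] corners [276.1 455.6] [623.5 457.9] housing [332.6 455.4] [627.6 457.5] hinge [251.7 353.1]
0.1 [array([207.7, 684.6]), array([206.8, 622.9]), array([251.4, 684.8]), array([251.9, 623.2]), array([295.1, 685. ]), array([297. , 623.3])]
0.15 [array([208.1, 704.4]), array([207.1, 646.9]), array([251.3, 704.7]), array([251.7, 647.2]), array([294.4, 704.8]), array([296.3, 647.4])]
0.2 [array([208.5, 722.6]), array([207.5, 669.5]), array([251.1, 722.9]), array([251.6, 669.7]), array([293.7, 723. ]), array([295.6, 669.9])]
```

View pics/w4b.png

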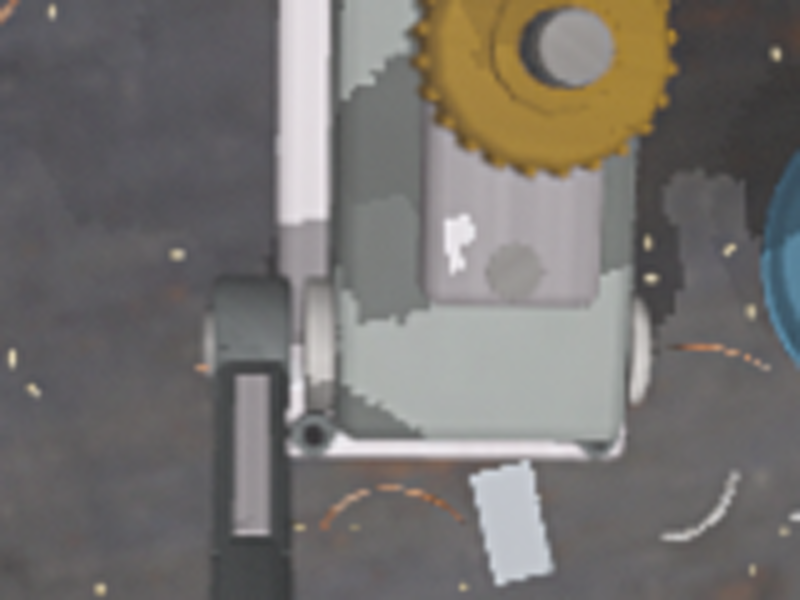

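Run:
```python
from h import *
import pickle
c=pickle.load(open('w4.pkl','rb'));g=c['image'].astype(int)
for v in range(225,262): print(v,(v+.5-109)*5, g[v,275:284].mean(0).round().astype(int),g[v,250:256].mean(0).round().astype(int))
```

```text
225 582.5 [70 71 72] [94 92 92]
226 587.5 [69 71 72] [97 94 94]
227 592.5 [70 72 73] [97 94 94]
228 597.5 [71 72 73] [95 93 93]
229 602.5 [71 72 73] [96 94 94]
230 607.5 [71 73 74] [98 96 96]
231 612.5 [71 73 74] [106 102  99]
232 617.5 [71 73 74] [107 103 101]
233 622.5 [72 74 75] [100  98 100]
234 627.5 [72 74 75] [ 99  98 102]
235 632.5 [74 75 76] [100  97 101]
236 637.5 [85 87 88] [98 96 98]
237 642.5 [95 98 98] [98 94 98]
238 647.5 [104 107 109] [98 94 95]
239 652.5 [111 115 116] [96 93 94]
240 657.5 [111 115 116] [96 93 93]
241 662.5 [112 115 117] [96 93 93]
242 667.5 [112 116 117] [96 94 93]
243 672.5 [113 116 117] [97 94 94]
244 677.5 [109 113 115] [95 94 93]
245 682.5 [106 110 112] [95 93 92]
246 687.5 [100 103 105] [94 92 92]
247 692.5 [95 94 94] [94 92 92]
248 697.5 [119 113 107] [95 93 92]
249 702.5 [115 109 103] [94 92 93]
250 707.5 [108 104 100] [96 93 94]
251 712.5 [102  99  97] [96 94 95]
252 717.5 [103 100  99] [97 95 95]
253 722.5 [104 101 100] [98 95 95]
254 727.5 [104 101 100] [98 95 95]
255 732.5 [102  99  98] [98 95 95]
256 737.5 [101  99  96] [98 94 94]
257 742.5 [102  98  97] [97 94 94]
258 747.5 [101  98  97] [97 94 94]
259 752.5 [100  97  97] [96 94 94]
260 757.5 [99 96 97] [96 93 94]
261 762.5 [98 95 97] [94 92 94]
```

Emit:
{"op": "step_arm", "data": {
  "series": "0 0 0 0.015 0 0 0;0 0 0 0 0 0 0;0 0 0 0 0 0 0;0 0 0 0 0 0 0;0 0 0 0 0 0 0;0 0 0 0 0 0.04 0;0 0 0 0 0 0.04 0;0 0 0 -0.01 0 0 0"
}}

```text
t: 32.75
ee_pos: [0.4359, -0.0391, 0.0929]
tcp_rot: [-2.446, -1.963, 0.006]
wrist_force: [1.0, 7.0, -1.9]
width: 0.0004
grasp_force: 3.0
```

Emit:
{"op": "step_arm", "data": {
  "series": "0 0 0 -0.0036 0 0.0006 0;0 0 0 -0.0036 0 0.0007 0;0 0 0 -0.0038 0 0.0012 0;0 0 0 -0.0038 0 0.0013 0;0 0 0 -0.0037 0 0.0017 0;0 0 0 -0.0037 0 0.0018 0;0 0 0 0 0 0 0;0 0 0 0 0 0 0"
}}

```text
t: 33.55
ee_pos: [0.4342, -0.0621, 0.0902]
tcp_rot: [2.449, 1.964, 0.002]
wrist_force: [0.9, 0.0, 4.6]
width: -0.0
grasp_force: 1.7
```

Emit:
{"op": "step_arm", "data": {
  "series": "0 0 0 -0.0035 0 0.003 0;0 0 0 -0.0035 0 0.003 0;0 0 0 -0.0033 0 0.003 0;0 0 0 -0.0032 0 0.003 0;0 0 0 -0.003 0 0.0032 0;0 0 0 -0.0029 0 0.0032 0;0 0 0 -0.0026 0 0.0036 0;0 0 0 -0.0026 0 0.0036 0"
}}

```text
t: 34.35
ee_pos: [0.4284, -0.0855, 0.0635]
tcp_rot: [2.45, 1.965, 0.001]
wrist_force: [1.0, 6.2, 4.4]
width: -0.0002
grasp_force: 3.1
```

Emit:
{"op": "step_arm", "data": {
  "series": "0 0 0 -0.0022 0 0.004 0;0 0 0 -0.0021 0 0.004 0;0 0 0 -0.0017 0 0.0042 0;0 0 0 -0.0016 0 0.0043 0;0 0 0 -0.0011 0 0.0039 0;0 0 0 -0.0011 0 0.0038 0;0 0 0 0 0 0 0;0 0 0 0 0 0 0"
}}

```text
t: 35.15
ee_pos: [0.4261, -0.0952, 0.0392]
tcp_rot: [2.45, 1.966, 0.0]
wrist_force: [0.5, -0.9, -0.1]
width: -0.0001
grasp_force: 0.0
```

Emit:
{"op": "step_arm", "data": {
  "series": "0 0 0 -0.0005 0 0.001 0;0 0 0 0 0 0.001 0;0 0 0 -0.0005 0 0.001 0;0 0 0 0 0 0.001 0;0 0 0 0 0 0.001 0;0 0 0 0 0 0 0;0 0 0 0 0 0 0;0 0 0 0 0 0 0"
}}

```text
t: 35.95
ee_pos: [0.426, -0.0959, 0.0343]
tcp_rot: [2.45, 1.966, 0.001]
wrist_force: [1.4, 4.3, 7.0]
width: -0.0001
grasp_force: 3.4
```

Run:
```python
from h import *
s=cap('scene');
for l in ['lever','nut_grip']:
  for q in vision.silhouettes('scene',l): print(l,q['p'],q['rect'])
rod=np.array([.4908,.0113]);dd=np.array([.2211,.9752]);hx=np.array([.9752,-.2211])
for L in [.8,1.2,1.5]:
  e=np.radians(76)-L;print(L,proj(s,[*(rod-hx*.04+dd*(-.052-.081*np.cos(e))),.036+.081*np.sin(e)]))
print(proj(s,[*(rod-hx*.04+dd*(-.052)),.036]))
```

```text
0.8 [288.45658252 296.86546794]
1.2 [289.22568323 313.95357075]
1.5 [288.64020924 323.38343709]
[279.05008605 286.15355767]
```

Emit:
{"op": "step_arm", "data": {
  "series": "0 0 0 -0.0003 0 0.001 0;0 0 0 0 0 0.001 0;0 0 0 -0.0003 0 0.001 0;0 0 0 0 0 0.001 0;0 0 0 0 0 0 0;0 0 0 0 0 0 0;0 0 0 0 0 0 0;0 0 0 0 0 0 0"
}}

```text
t: 36.9
ee_pos: [0.4258, -0.0965, 0.0303]
tcp_rot: [2.45, 1.966, 0.001]
wrist_force: [0.8, 4.9, 8.0]
width: -0.0001
grasp_force: 3.7
```

Emit:
{"op": "step_arm", "data": {
  "series": "0 0 0 0 0 0.001 0;0 0 0 0 0 0.001 0;0 0 0 0 0 0.001 0;0 0 0 0 0 0.001 0;0 0 0 0 0 0 0;0 0 0 0 0 0 0;0 0 0 0 0 0 0;0 0 0 0 0 0 0"
}}

```text
t: 37.7
ee_pos: [0.4264, -0.0965, 0.0286]
tcp_rot: [2.448, 1.964, 0.003]
wrist_force: [-8.7, 10.0, 91.3]
width: 0.0004
grasp_force: 44.1
```

Emit:
{"op": "step_arm", "data": {
  "series": "0 0 0 0 0 -0.01 0;0 0 0 0 0 -0.04 0;0 0 0 0 0 -0.05 0;0 0 0 0 0 -0.05 0;0 0 0 0 0 0 0;0 0 0 0 0 0 0;0 0 0 0 0 0 0;0 0 0 0 0 0 0"
}}

```text
t: 38.5
ee_pos: [0.4249, -0.0963, 0.1748]
tcp_rot: [-2.449, -1.964, 0.002]
wrist_force: [0.5, -0.7, 0.0]
width: 0.0001
grasp_force: 0.0
```

Run:
```python
from h import *
np.set_printoptions(precision=1,suppress=True)
rod=np.array([.4908,.0113]);dd=np.array([.2211,.9752]);hx=np.array([.9752,-.2211])
for n in ['scene','side']:
  c=cap(n,n+'9.png');g=cv2.cvtColor(c['image'],cv2.COLOR_RGB2GRAY).astype(int)
  P=lambda x,y,z:proj(c,[*(rod+hx*x+dd*y),z])
  for L in [1.3,1.5]:
    e=np.radians(76)-L;print(n,L,[P(-.04,-.052-r*np.cos(e),.036+r*np.sin(e)) for r in (.04,.081,.095)])
  print('block end top',P(-.017,.098,.042),P(.017,.098,.042))
  for l in ['lever','wax_block','fixture']:
    for q in vision.silhouettes(n,l): print(l,round(q['p'],2),q['rect'])
```

```text
scene 1.3 [array([283.8, 300.9]), array([289.1, 317.5]), array([291.1, 323.5])]
scene 1.5 [array([283.6, 303.8]), array([288.6, 323.4]), array([290.5, 330.4])]
block end top [274.7 235.9] [289.6 234.2]
lever 0.88 [275.2, 278.7, 291.9, 324.9]
wax_block 0.98 [196.0, 258.7, 227.7, 274.2]
wax_block 0.53 [273.9, 236.1, 286.5, 257.5]
fixture 0.68 [265.0, 242.1, 317.5, 323.2]
fixture 0.24 [273.5, 277.4, 290.2, 324.7]
side 1.3 [array([339.1, 186.7]), array([346.1, 180. ]), array([348.4, 177.8])]
side 1.5 [array([338.9, 189.2]), array([345.6, 185. ]), array([347.8, 183.6])]
block end top [296.1 215.2] [285.2 211.3]
lever 0.4 [328.0, 181.2, 344.3, 199.5]
wax_block 0.79 [286.5, 203.6, 309.6, 223.1]
wax_block 0.75 [223.6, 305.6, 243.7, 328.0]
wax_block 0.73 [338.3, 225.7, 365.5, 244.3]
wax_block 0.57 [280.1, 174.8, 342.3, 233.4]
wax_block 0.52 [238.2, 250.2, 250.4, 264.4]
fixture 0.96 [277.9, 175.9, 342.2, 231.6]
fixture 0.31 [211.4, 214.0, 230.6, 227.2]
```

The lever reads as closed: its end is at row 324.9 in the scene picture, where 1.5 rad predicts about 324. The block is in place and the arm is clear.

```bash
python3 -c "
from cell import ticket
print(ticket.hand_in())"
```

```text
the job is handed in; nothing more can be done
None
```

The job is handed in at about 39 s: the green block is home against the back stop, the nut was turned down about 1.9 rad (1.5 mm) before closing, and the lever is fully closed on its stop. I could not measure the foot's final push-in directly; I worked it out from the bar height and lever angle as about 3.7 mm, and two of those inputs are my own estimates.

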